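Lay a painted block down for varnishing

TASK

Push the standing wooden block, foot first and upright, until its bare back is squarely against the edge of the low cork-topped board; let it stand there a moment, then push high on its painted side to tip it over the edge so that it lies on the board with the gold flower up. Then slide it along until its top end is square against the blue fence and press it home with about 10 newtons for a second, and let go. Never push the block with more than 25 newtons, and leave the jar, the tub, the brush and the red-topped offcut where they are.

Things in the scene. Friction and masses are not known exactly. Their poses are not given: they have to be found in the camera images.
- board: Fixed plywood board with a brown cork top lying on the work surface, 240 mm long (its x) by 200 mm wide (its y), 14 mm thick. Origin at the centre of its underside, z up. Its near edge (x = -120 mm, a square 14 mm step along y) is the stop for the block; the way to push and tip is along its +x. Nothing stands between the block and the edge
- stop_edge (a point): Middle of the top of the board's near edge (board x = -120 mm, 14 mm above the work surface); axes as the board's
- fence: Fixed blue bar with a black rubber face lying across the board, 22 mm (x) by 160 mm (y) by 36 mm high, axes as the board's. Origin on its underside, at the middle of the rubber face that looks towards the block (face at x = 0, bar from x = 0 to 22 mm). Rubber gives about 1 mm per 10 N. The block, just tipped, ends 25 to 105 mm short of this face
- fence_face (a point): Centre of that face of the fence, 18 mm above the board's top
- block: Loose wooden block, 0.45 to 0.75 kg, 92 mm (its x) by 104 mm (y) by 150 mm tall (z). Origin at the centre of its foot, z up the block. The side at x = -46 mm is black with a gold flower, that at +46 mm is the bare back. It starts upright on the work surface, 30 to 80 mm short of the board's edge, back towards the board, up to 0.2 rad out of square
- block_top (a point): Centre of the block's top end (block z = 150 mm), axes as the block's. Pushed high when against the edge, the block turns about the edge's top, balances at about 37 degrees of lean, then falls by itself onto the board; its foot then sticks out 15 to 45 mm over the edge
- block_heel (a point): Middle of the foot's back edge (block x = +46 mm, z = 0), which meets the board's edge. Friction of the block on table and board is somewhere from 0.45 to 0.75: pushed less than 50 mm above what it stands on it slides, pushed above 100 mm it tips
- jar: Loose amber glass jar with a black lid, 56 mm across, 70 mm tall, origin at the centre of its underside; stands beside the board, leave alone
- tub: Loose white ceramic cup, 64 mm across, 50 mm tall, origin at the centre of its underside; stands beside the board, leave alone
- offcut: Loose dark wood offcut with a red top, 50 x 60 x 30 mm, origin at the centre of its underside; lies beside the board, leave alone
- brush: Loose flat paint brush 170 mm long, lying beside the board, origin under its middle, x along it; leave alone
Mind the look-alikes: they are no part of the job. Several things look just like the block: the one meant starts nearest to the robot's base.

How it is judged:
On the way, in this order (a step that is already met when the one before it is completed fails the run):
1. the block stands upright with its foot against the board's edge: within 3 mm of it and square within 0.08 rad (angle between block's own z axis and vertical below 0.06 rad and x of block_heel in the frame of board above -0.123 m and angle between the x axis of block and the x axis of board, either way round below 0.08 rad and linear speed of block below 0.02 m/s), for 0.2 s.
2. the block lies on the board, flower up, still short of the fence (angle between block's own x axis and vertical above 3.05 rad and height (world z) of block above 0.05 m and x of block_top in the frame of fence_face below -0.01 m and linear speed of block below 0.03 m/s), for 0.2 s.
3. the block's top end is pressed against the fence with at least 3 N for 0.4 s (contact force between block and fence above 3 N and angle between block's own x axis and vertical above 3.05 rad), for 0.4 s.
At the end, for the whole second after the job is handed in: the block lies flat on the board (within 0.09 rad), flower up, its top end within 2 mm of the fence, square to it within 0.04 rad and within 50 mm of the board's middle line, released and at rest (angle between block's own x axis and vertical above 3.05 rad and x of block_top in the frame of fence_face between -0.002 and 0.003 m and y of block_top in the frame of board between -0.05 and 0.05 m and angle between the z axis of block and the x axis of board, either way round below 0.04 rad and height (world z) of block above 0.05 m and linear speed of block below 0.01 m/s); the robot touches nothing.
It fails at once if the robot pushes the block with more than 25 N (contact force between any of the arm, the fingers and block above 25 N).
It fails at once if the jar, tub, offcut or brush is moved more than 20 mm (distance of any of jar, tub, offcut, brush from where it was at the start of the episode above 0.02 m).
It also fails if it takes over 72 s, if anything falls off the work surface, if the arm or the gripper's body presses on something with over 40 N, if the wrist force passes 120 N, or if a joint passes its speed limit or range.

ROBOT

A 7-joint arm with a two-finger parallel gripper is mounted at the origin on the work surface. World frame = base frame: x ahead of the robot, y to its left, z up, the work surface at z = 0. Lengths are in m, angles in rad, forces in N, time in s.
With the tool pointing down it reaches from about 0.4 to 0.85 m from the base axis. Payload 4.5 kg.
Tool frame: the origin (TCP) lies at the very end of the fingers, on their centre line; the grasp point (between the pads) lies 19 mm behind it (tcp_to_grasp is the z of the grasp point in the tool frame, in m); z points along the fingers, y is the line along which they close (so a half turn about z gives the same grasp; the last joint's range is limited). The gripper opens to 88 mm and grips with 3 to 60 N. Pads are 18 mm wide; open, the fingers measure 123 mm over their backs; the gripper's body (75 mm by 187 mm) begins 45 mm behind the grasp point.
Start: joints at [-1.314, 0.689, -0.195, 1.565, 0.157, 0.902, -0.215], TCP at [0.138, 0.61, 0.239] pointing down, gripper open.
Joint ranges: [-3.01, 3.01], [-0.46, 2.08], [-1.47, 1.51], [0.13, 2.56], [-1, 4.14], [0.04, 2.09], [-2.66, 2.66]. Speed limits (rad/s): [2.57, 2.57, 3.14, 3.14, 3.14, 3.14, 3.14].

INTERFACE

Orientations are given as a unit quaternion [x, y, z, w].
In Python, from plant import * gives the robot as it stands. The module is installed in compiled form; this text tells all that it offers.
- The arm moves only by the shell command python3 -m jog 'ROWS' [OPENING] [FORCE]. ROWS is JSON, a list that holds one entry, the list of rows, each a list of 6 numbers: the shift along the tool's x, y, z in m, then the turn, a rotation vector about the tool's x, y, z in rad. In form: [[[dx, dy, dz, ax, ay, az], ...]]. A call has 1 to 12 rows; each row shifts and turns the commanded pose from where the row before left it, along the tool's axes as they then stand; what a row does not reach is not made up. A row lasts 1/8 s, in which the tool goes at most 62.5 mm and 10.7 degrees, less where a joint would pass 70% of its speed; a pose out of reach is approached as far as the arm can. A call with a gripper value outside its range is refused whole. OPENING is the finger opening in m, from 0 to 0.0881, set as the call begins (- or left out, the last holds). The fingers move at their own pace and stop on an object; FORCE is the grip in N (left out, the last holds). Time passes only in rows, so rows that do not move let the fingers close. It gives the time, the measured TCP pose, the force, the opening and the grip force at its end, in the units of the state.
- get_state(): the state, without advancing time (a new reading comes with each control period).
- snapshot(name): name is "scene" or "top" or "wrist"; returns a dict with "frame" (420x560x3 uint8, red, green, blue), "mtx" (3x3 intrinsics, pixels), "xyz" and "orientation" of the camera in the world; the wrist camera has in their place "mount" (4x4, takes a point from camera to tool coordinates, whose origin is the TCP and whose axes are the flange's). Camera axes: x right, y down, z forward; pixel columns grow to the right and rows downward; lengths in m; the calibration is good to about 2 mm. A picture is of the moment at which its call begins: read the wrist's pose just before it. There is no depth.
- finish_job(): hands the job in; it is judged then, once.
The state is a dict: "clock": time; "q": joint angles; "qd": joint speeds; "joint_torque": joint torques, N m; "tool_pos": TCP position; "eef_rot": TCP orientation; "contact_force": force on the tool from outside, world axes, zero at the start; "moment": the same for the moment, N m; "opening": opening from 0.0 (shut) to 1.0 (fully open); "finger_force": force on a finger pad.
Only numpy, scipy, OpenCV 4.12 (cv2) and the standard library are available. Lean on these libraries where they do the work, as an engineer would, in place of code of your own. Each camera call takes 0.05 s, during which the arm holds its last target. There are 200 camera calls.

## Working session

There is one attempt and no reset: what is moved stays moved. The work goes in short steps, Python scripts to look and compute and a shell command to move; the robot and the scene stay as the last step left them, time stands still between calls to the robot, and variables do not carry over. Pictures are saved under pics/ and viewed, at most 10 in all, crops included, and the job is handed in when it is done.

```bash
mkdir -p pics
cat > h.py <<'E'
from plant import *
import numpy as np, cv2
from scipy.spatial.transform import Rotation as R
def save(n,name):
    s=snapshot(n); cv2.imwrite('pics/'+name,cv2.cvtColor(s['frame'],cv2.COLOR_RGB2BGR)); return s
def ray(s,uv,z):
    K=np.array(s['mtx']); o=np.array(s['xyz']); q=np.array(s['orientation'])
    M=R.from_quat(q).as_matrix() if q.size==4 else q
    d=M@np.linalg.inv(K)@np.array([uv[0],uv[1],1.]); return o+d*(z-o[2])/d[2]
E
python3 - <<'E'
from h import *
import pickle
st=get_state();print(st)
for n in('scene','top'):
    s=save(n,n+'0.png');pickle.dump(s,open(n+'0.pkl','wb'));print(n,s['xyz'],s['orientation'],s['mtx'])
a=cv2.imread('pics/scene0.png');b=cv2.imread('pics/top0.png')
E
```

```text
{'clock': 0.0, 'q': array([-1.31421874,  0.68996291, -0.1945047 ,  1.56635228,  0.15728123,
        0.90247345, -0.21510802]), 'qd': array([ 0.0001926 , -0.00280467,  0.00040968, -0.00029069,  0.00058624,
        0.00043844, -0.00051159]), 'joint_torque': array([ 2.88865158e-04, -5.27578461e+01, -1.26686029e+00, -1.53434408e+01,
       -5.26822940e-02,  6.69602567e-03,  1.78013343e-04]), 'tool_pos': array([0.13799581, 0.60892975, 0.23792073]), 'eef_rot': array([ 1.11129441e-01,  9.93805530e-01, -9.02768619e-04, -3.97226524e-05]), 'contact_force': array([0.36999448, 0.85534157, 0.12027165]), 'moment': array([-0.01934563, -0.02974874, -0.01103668]), 'finger_force': 0.0, 'opening': 0.9972459179528584}
scene [1.11425917 0.42252015 1.11973826] [ 0.37464228  0.87114664 -0.29409235 -0.11940009] [[408.677008     0.         277.39578082]
 [  0.         408.677008   212.52789202]
 [  0.           0.           1.        ]]
top [ 0.2880037  -0.09483932  1.51204163] [-0.68372784  0.72277892 -0.0708095   0.07136443] [[543.36652109   0.         275.98872225]
 [  0.         543.36652109 203.62170662]
 [  0.           0.           1.        ]]
```

View pics/scene0.png

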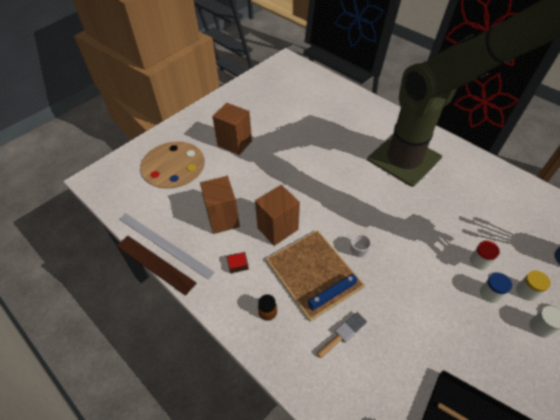

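View pics/top0.png

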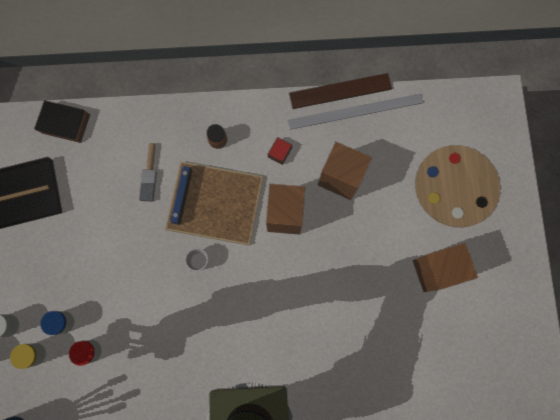

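Candidates for the block: top (285,209) / scene (278,215); top (345,170) / scene (220,204); top (447,267) / scene (232,128). There is also a dark flat box at top (62,120). The base is at about top (250,405), so (285,209) is nearest, and it stands just short of the board edge at x≈262. Next I check it in a crop and measure.

Run:
```python
from h import *
import pickle
a=cv2.imread('pics/scene0.png')[170:330,190:390];b=cv2.imread('pics/top0.png')[110:270,150:350]
cv2.imwrite('pics/c.png',np.hstack([cv2.resize(x,None,fx=2,fy=2,interpolation=cv2.INTER_CUBIC) if 0 else cv2.resize(x,(400,320),interpolation=cv2.INTER_CUBIC) for x in(a,b)]))
s=pickle.load(open('top0.pkl','rb'))
hsv=cv2.cvtColor(s['frame'],cv2.COLOR_RGB2HSV)
def show(n,lo,hi,z,roi):
    m=cv2.inRange(hsv,lo,hi);k=np.zeros_like(m);k[roi[1]:roi[3],roi[0]:roi[2]]=1;m=cv2.morphologyEx(m*k,cv2.MORPH_OPEN,np.ones((3,3)))
    c=max(cv2.findContours(m,0,1)[0],key=cv2.contourArea);r=cv2.boxPoints(cv2.minAreaRect(c))
    P=np.array([ray(s,p,z) for p in r]);print(n,cv2.contourArea(c),r.round(1).tolist(),P[:,:2].round(4).tolist(),'ctr',P.mean(0)[:2].round(4),'sides',np.linalg.norm(P[1]-P[0]).round(4),np.linalg.norm(P[2]-P[1]).round(4), 'angs',np.degrees(np.arctan2(*(P[1]-P[0])[1::-1])).round(2))
show('board',(5,50,60),(30,255,255),.014,(150,150,264,255))
show('fence',(100,80,30),(130,255,255),.05,(160,150,210,240))
show('block',(5,90,40),(20,255,255),.15,(263,170,320,250))
for p in[(262,172),(245,245),(285,209)]:print(hsv[p[1],p[0]])
for n,p,z in(('jar',(217,132),.07),('tub',(197,259),.05),('off',(281,150),.03),('brush',(149,175),.0),('b2',(345,170),.15)):print(n,ray(s,p,z)[:2].round(3))
```

```text
board 5005.0 [[165.0, 229.5], [177.89999389648438, 160.0], [262.79998779296875, 175.6999969482422], [250.0, 245.3000030517578]] [[0.5375, 0.2112], [0.737, 0.1715], [0.6768, -0.0692], [0.4803, -0.0236]] ctr [0.6079 0.0725] sides 0.2033 0.2481 angs -11.26
fence 197.5 [[172.8000030517578, 210.6999969482422], [180.89999389648438, 174.5], [187.1999969482422, 175.89999389648438], [179.1999969482422, 212.1999969482422]] [[0.5824, 0.1816], [0.6837, 0.1575], [0.6786, 0.1399], [0.5775, 0.1642]] ctr [0.6306 0.1608] sides 0.1041 0.0183 angs -13.38
block 1530.5 [[265.5, 230.39999389648438], [269.29998779296875, 183.89999389648438], [304.20001220703125, 186.8000030517578], [300.29998779296875, 233.3000030517578]] [[0.4985, -0.0711], [0.6189, -0.0872], [0.6062, -0.1764], [0.4861, -0.1587]] ctr [ 0.5524 -0.1233] sides 0.1215 0.09 angs -7.64
[ 17  17 132]
[ 16  21 135]
[ 12 126  93]
jar [0.795 0.051]
tub [0.446 0.119]
off [ 0.745 -0.125]
brush [0.701 0.258]
b2 [ 0.645 -0.285]
```

View pics/c.png

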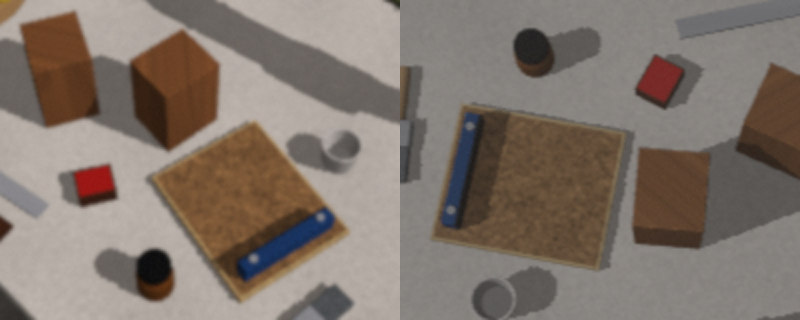

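The crop shows the nearest block standing just right of the board's near edge in the top view, with its top face at about px (268,184)-(305,185)-(302,228)-(267,224). It is nearly centred on the board. A look-alike stands to its upper right, and the tub, jar and red offcut are beside the board. I triangulate the corners for height and check clearance to the look-alike.

Run:
```python
from h import *
import pickle
S={n:pickle.load(open(n+'0.pkl','rb')) for n in('scene','top')}
def P(s):
    M=R.from_quat(s['orientation']).as_matrix();return np.array(s['mtx'])@np.hstack([M.T,-M.T@np.array(s['xyz'])[:,None]])
def tri(a,b):
    X=cv2.triangulatePoints(P(S['top']),P(S['scene']),np.float64(a).reshape(2,1),np.float64(b).reshape(2,1)).ravel();return (X[:3]/X[3]).round(4)
print('block TL',tri((268.5,184),(273.5,216)),'TR',tri((305,185),(255.5,201)))
print('board near far',tri((262,175.5),(265,258.5)),'near near',tri((249,243.5),(317,232)))
print('board far-left',tri((182,162.5),(309,319)))
g=cv2.cvtColor(S['top']['frame'],cv2.COLOR_RGB2HSV)
m=cv2.inRange(g,(5,90,40),(20,255,255))
v=g[...,2].copy();print(v[200:238:3,285],v[165:210:3,345])
t=cv2.morphologyEx(m&cv2.inRange(g[...,2],82,255),cv2.MORPH_OPEN,np.ones((3,3)))
for c in cv2.findContours(t,0,1)[0]:
    if cv2.contourArea(c)>500:
        r=cv2.boxPoints(cv2.minAreaRect(c));print(cv2.contourArea(c),r.round(1).tolist(),[ray(S['top'],p,.15)[:2].round(3).tolist() for p in r])
```

```text
block TL [ 0.6163 -0.0852  0.16  ] TR [ 0.6093 -0.1764  0.1477]
board near far [ 0.6776 -0.067   0.0141] near near [ 0.4858 -0.0196  0.0042]
board far-left [0.7306 0.161  0.0076]
[ 92  92  95  93  92  92  97  96  88  64  65 107 137] [90 93 92 90 94 95 78 74 74 74 67 82 92 91 90]
1453.0 [[423.8999938964844, 255.0], [465.8999938964844, 241.89999389648438], [476.8999938964844, 277.1000061035156], [434.8999938964844, 290.29998779296875]] [[0.414, -0.464], [0.441, -0.573], [0.352, -0.59], [0.326, -0.482]]
1282.0 [[266.1000061035156, 222.6999969482422], [269.20001220703125, 183.89999389648438], [304.1000061035156, 186.6999969482422], [301.0, 225.39999389648438]] [[0.518, -0.074], [0.619, -0.087], [0.606, -0.176], [0.506, -0.162]]
3961.5 [[167.10000610351562, 228.0], [179.6999969482422, 161.5], [261.0, 176.89999389648438], [248.3000030517578, 243.39999389648438]] [[0.519, 0.178], [0.692, 0.143], [0.638, -0.067], [0.468, -0.026]]
5097.5 [[400.5, 184.5], [456.0, 129.0], [514.5, 187.5], [459.0, 243.0]] [[0.598, -0.424], [0.739, -0.584], [0.574, -0.715], [0.439, -0.556]]
1246.0 [[321.6000061035156, 172.1999969482422], [335.5, 141.0], [371.1000061035156, 156.8000030517578], [357.20001220703125, 188.10000610351562]] [[0.642, -0.224], [0.724, -0.266], [0.676, -0.355], [0.595, -0.312]]
```

```bash
python3 -m jog '[[[0,0,-0.03,0,0,0.18],[0,0,-0.03,0,0,0.18],[0,0,0,0,0,0.18],[0,0,0,0,0,0.18],[0,0,0,0,0,0.18],[0,0,0,0,0,0.18],[0,0,0,0,0,0.18],[0,0,0,0,0,0.18],[0,0,0,0,0,0.14]]]' 0.05; python3 -c "
from plant import *;print(get_state()['q'].round(3))"
```

```text
clock: 1.23
tool_pos: [0.1378, 0.6092, 0.2982]
eef_rot: [0.786, 0.619, -0.0, 0.0]
contact_force: [-0.8, 0.3, -0.2]
opening: 0.567
finger_force: 0.0
[-1.562  0.637  0.257  1.504 -0.178  1.024 -1.497]
```

```bash
python3 -m jog '[[[-0.029,0.055,0,0,0,0],[-0.029,0.055,0,0,0,0],[-0.029,0.055,0,0,0,0],[-0.029,0.055,0,0,0,0],[-0.029,0.055,0,0,0,0],[-0.029,0.055,0,0,0,0],[-0.029,0.055,0,0,0,0],[-0.029,0.055,0,0,0,0],[-0.029,0.055,0,0,0,0],[-0.029,0.055,0,0,0,0]]]' 0.035
python3 -m jog '[[[-0.06,0,0,0,0,0],[-0.06,0,0,0,0,0],[-0.06,0,0,0,0,0],[-0.06,0,0,0,0,0],[-0.06,0,0,0,0,0],[-0.06,0,0,0,0,0],[-0.05,0,0,0,0,0],[0,0,0,0,0.153,0],[0,0,0,0,0.153,0],[0,0,0,0,0.153,0],[0,0,0,0,0.152,0],[0,0,0,0,0,0]]]'
python3 - <<'E'
from h import *
s=get_state();p=s['tool_pos'];print('uw',p@[.235,.972,0],p@[.972,-.235,0],p[2],s['q'].round(2));print(R.from_quat(s['eef_rot']).as_matrix().round(3))
E
```

```text
clock: 2.48
tool_pos: [0.6077, 0.1996, 0.2983]
eef_rot: [0.784, 0.621, -0.0, -0.0]
contact_force: [0.4, 0.9, -0.3]
opening: 0.4
finger_force: 0.0
clock: 3.98
tool_pos: [0.5107, -0.2014, 0.2965]
eef_rot: [0.75, 0.589, 0.235, -0.187]
contact_force: [1.3, -0.2, -0.4]
opening: 0.402
finger_force: 0.0
uw -0.0757500936368205 0.5437362818324603 0.2964571506740936 [ 0.66  0.66 -0.09  1.63 -0.57  1.15  0.66]
[[ 0.196  0.972  0.132]
 [ 0.796 -0.236  0.557]
 [ 0.573 -0.004 -0.82 ]]
```

```bash
python3 -m jog '[[[-0.0263,0.0032,0.0446,0,0,0],[-0.0263,0.0032,0.0446,0,0,0],[-0.0263,0.0032,0.0446,0,0,0],[-0.0263,0.0032,0.0446,0,0,0],[-0.0263,0.0032,0.0446,0,0,0],[0,0,0,0,0,0]]]' 0.035
python3 - <<'E'
from h import *
s=get_state();p=s['tool_pos'];print('uw',p@[.235,.972,0],p@[.972,-.235,0],p[2],s['contact_force'])
a=save('scene','x.png');b=save('top','x.png')
A=a['frame'][150:290,170:350];B=b['frame'][120:260,230:410]
cv2.imwrite('pics/d.png',cv2.cvtColor(np.hstack([cv2.resize(x,(400,311),interpolation=cv2.INTER_CUBIC) for x in(A,B)]),cv2.COLOR_RGB2BGR))
E
```

```text
clock: 4.72
tool_pos: [0.5313, -0.1788, 0.0384]
eef_rot: [0.747, 0.592, 0.234, -0.19]
contact_force: [-0.2, -0.3, 0.5]
opening: 0.394
finger_force: 0.0
uw -0.04897750007401976 0.5584895225948995 0.038356392953659876 [-0.1784233  -0.2504197   0.50597587]
```

View pics/d.png

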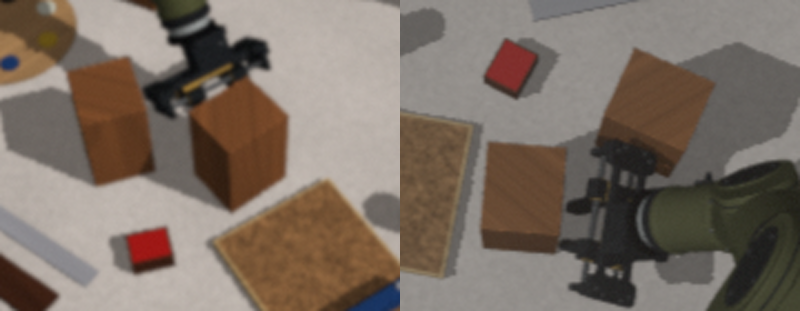

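The gripper sits just behind the flower side at crop (600,200), clear of the look-alike at (650,100). I start the low push in small steps.

```bash
python3 -m jog '[[[0.0033,0,0.0023,0,0,0],[0.0033,0,0.0023,0,0,0],[0.0033,0,0.0023,0,0,0],[0.0033,0,0.0023,0,0,0],[0.0033,0,0.0023,0,0,0],[0.0033,0,0.0023,0,0,0],[0.0033,0,0.0023,0,0,0]]]'
python3 - <<'E'
from h import *
s=get_state();p=s['tool_pos'];print('uw',p@[.235,.972,0],p@[.972,-.235,0],p[2],s['contact_force'])
b=snapshot('top');g=cv2.cvtColor(b['frame'],cv2.COLOR_RGB2HSV)
t=cv2.morphologyEx(cv2.inRange(g,(5,90,82),(20,255,255))[:,255:320],cv2.MORPH_OPEN,np.ones((3,3)))
c=max(cv2.findContours(t,0,1)[0],key=cv2.contourArea);r=cv2.boxPoints(cv2.minAreaRect(c))+[255,0]
P=np.array([ray(b,q,.15)[:2] for q in r]);print(P.round(3).tolist(),(P@np.array([[.235,.972],[.972,-.235]])).round(3).tolist())
E
```

```text
clock: 5.7
tool_pos: [0.5395, -0.1569, 0.0413]
eef_rot: [0.749, 0.591, 0.235, -0.184]
contact_force: [-1.2, -4.5, 2.6]
opening: 0.398
finger_force: 2.4
uw -0.025776215843827572 0.5612278515347054 0.04130230897788246 [-1.2024741  -4.50838206  2.63332406]
[[0.529, -0.053], [0.63, -0.076], [0.609, -0.166], [0.508, -0.142]] [[0.073, 0.526], [0.074, 0.63], [-0.018, 0.631], [-0.018, 0.527]]
```

```bash
python3 -m jog '[[[0.0015,0,0.0035,0,0,0],[0.0025,0,0.0025,0,0,0],[0.0025,0,0.0017,0,0,0],[0.0025,0,0.0017,0,0,0],[0.0016,0,0.0011,0,0,0],[0.0016,0,0.0011,0,0,0]]]'
python3 -m jog '[[[0.0008,0,0.0006,0,0,0],[0.0008,0,0.0006,0,0,0]]]'
python3 -m jog '[[[0.0008,0,0.0006,0,0,0],[0.0008,0,0.0006,0,0,0]]]'
```

```text
clock: 6.5
tool_pos: [0.5436, -0.1405, 0.0386]
eef_rot: [0.749, 0.591, 0.236, -0.185]
contact_force: [-1.0, -5.3, 3.5]
opening: 0.396
finger_force: 2.8
clock: 6.75
tool_pos: [0.544, -0.139, 0.0385]
eef_rot: [0.749, 0.591, 0.236, -0.184]
contact_force: [-2.4, -7.1, 5.7]
opening: 0.398
finger_force: 3.9
clock: 7.0
tool_pos: [0.5442, -0.1388, 0.0384]
eef_rot: [0.749, 0.591, 0.235, -0.183]
contact_force: [-4.4, -10.4, 8.8]
opening: 0.395
finger_force: 5.7
```

```bash
python3 -m jog '[[[0,0,0,0,0,0],[0,0,0,0,0,0],[-0.0008,0,-0.0006,0,0,0],[0,0,0,0,0,0]]]'
python3 - <<'E'
from h import *
b=save('top','x.png');g=cv2.cvtColor(b['frame'],cv2.COLOR_RGB2HSV)
t=cv2.morphologyEx(cv2.inRange(g,(5,90,82),(20,255,255)),cv2.MORPH_OPEN,np.ones((3,3)))
cs=[c for c in cv2.findContours(t[:,:320],0,1)[0] if cv2.contourArea(c)>900]
for c in cs:
    r=cv2.boxPoints(cv2.minAreaRect(c));P=np.array([ray(b,q,.15)[:2] for q in r]);print(r.round(0).tolist(),(P@np.array([[.235,.972],[.972,-.235]])).round(3).tolist())
cv2.imwrite('pics/e.png',cv2.resize(cv2.cvtColor(b['frame'],cv2.COLOR_RGB2BGR)[120:270,180:330],(600,600),interpolation=cv2.INTER_CUBIC))
E
```

```text
clock: 7.5
tool_pos: [0.5442, -0.1389, 0.0385]
eef_rot: [0.749, 0.591, 0.235, -0.184]
contact_force: [-3.1, -8.6, 5.5]
opening: 0.394
finger_force: 4.1
[[167.0, 228.0], [179.0, 162.0], [293.0, 183.0], [281.0, 249.0]] [[0.295, 0.462], [0.302, 0.638], [0.0, 0.636], [0.001, 0.461]]
```

View pics/e.png

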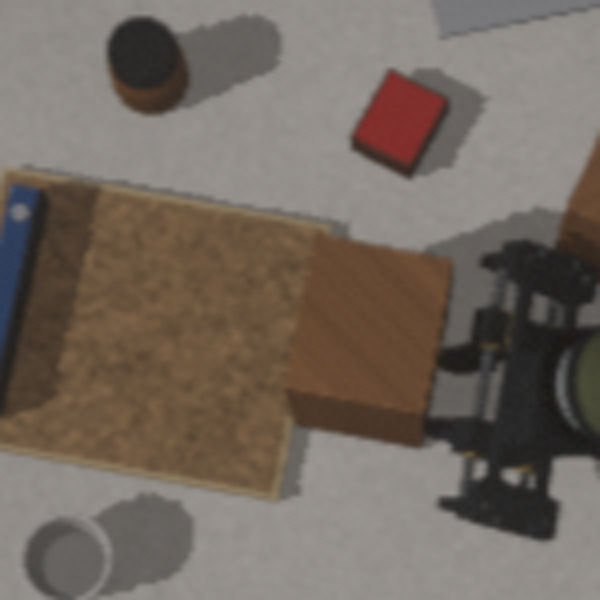

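The block is flush and parallel with the near edge (crop 300,310). It is upright, with the fingers on the robot-side half of its face. I back off, rise, centre the fingers and tip.

```bash
python3 -m jog '[[[-0.005,0,-0.0035,0,0,0],[-0.005,0,-0.0035,0,0,0],[0.018,0.005,-0.026,0,0,0],[0.018,0.005,-0.026,0,0,0],[0.018,0.006,-0.026,0,0,0],[0,0,0,0,0,0]]]' 0.045
python3 -m jog '[[[0.0041,0,0.0029,0,0,0],[0.0041,0,0.0029,0,0,0],[0.0041,0,0.0029,0,0,0],[0.0041,0,0.0029,0,0,0],[0.0041,0,0.0029,0,0,0]]]'
python3 -m jog '[[[0.005,0,0.0017,0,0,0],[0.005,0,0.0017,0,0,0],[0.005,0,0.0017,0,0,0],[0.005,0,0.0017,0,0,0]]]'
```

```text
clock: 8.3
tool_pos: [0.5579, -0.1514, 0.1351]
eef_rot: [0.747, 0.593, 0.237, -0.185]
contact_force: [0.3, -0.9, -0.9]
opening: 0.508
finger_force: 0.0
clock: 8.93
tool_pos: [0.5622, -0.1285, 0.1326]
eef_rot: [0.749, 0.591, 0.236, -0.186]
contact_force: [-2.3, -5.0, 5.8]
opening: 0.515
finger_force: 2.7
clock: 9.43
tool_pos: [0.5667, -0.1066, 0.1388]
eef_rot: [0.748, 0.592, 0.236, -0.187]
contact_force: [-0.3, -1.7, 2.8]
opening: 0.512
finger_force: 1.6
```

```bash
python3 -m jog '[[[0.005,0,0.0015,0,0,0],[0.005,0,0.0015,0,0,0],[0.005,0,0.0015,0,0,0],[0.005,0,0.0015,0,0,0],[0.005,0,0.0015,0,0,0]]]'
python3 -m jog '[[[0.005,0,0.0015,0,0,0],[0.005,0,0.0015,0,0,0],[0.005,0,0.0015,0,0,0],[0.005,0,0.0015,0,0,0]]]'
python3 - <<'E'
from h import *
a=save('scene','x.png');b=save('top','x.png')
A=a['frame'][170:310,190:370];B=b['frame'][130:270,140:320]
cv2.imwrite('pics/f.png',cv2.cvtColor(np.hstack([cv2.resize(x,(400,311),interpolation=cv2.INTER_CUBIC) for x in(A,B)]),cv2.COLOR_RGB2BGR))
E
```

```text
clock: 10.05
tool_pos: [0.5721, -0.0826, 0.1467]
eef_rot: [0.748, 0.592, 0.236, -0.187]
contact_force: [-0.6, -1.1, 0.8]
opening: 0.509
finger_force: 0.2
clock: 10.55
tool_pos: [0.577, -0.0636, 0.1536]
eef_rot: [0.748, 0.592, 0.236, -0.187]
contact_force: [0.2, 0.0, -0.6]
opening: 0.509
finger_force: 0.1
```

View pics/f.png

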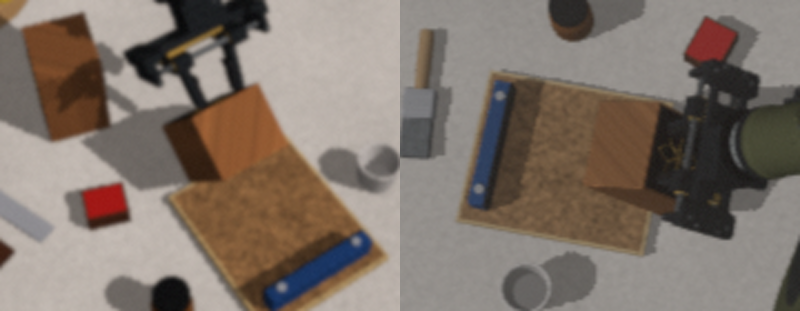

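The block leans close to its balance point, with the fingers on the flower face showing at crop (670,150). A little more push.

```bash
python3 -m jog '[[[0.005,0,0.0015,0,0,0],[0.005,0,0.0015,0,0,0],[0.004,0,0.001,0,0,0],[0.004,0,0.001,0,0,0],[0,0,0,0,0,0],[0,0,0,0,0,0],[0,0,0,0,0,0],[0,0,0,0,0,0]]]'
python3 - <<'E'
from h import *
a=save('scene','x.png');b=save('top','x.png')
A=a['frame'][170:310,190:370];B=b['frame'][130:270,140:320]
cv2.imwrite('pics/g.png',cv2.cvtColor(np.hstack([cv2.resize(x,(400,311),interpolation=cv2.INTER_CUBIC) for x in(A,B)]),cv2.COLOR_RGB2BGR))
E
```

```text
clock: 11.65
tool_pos: [0.581, -0.0471, 0.1596]
eef_rot: [0.748, 0.592, 0.236, -0.187]
contact_force: [-0.6, -1.1, -0.3]
opening: 0.516
finger_force: 0.0
```

View pics/g.png

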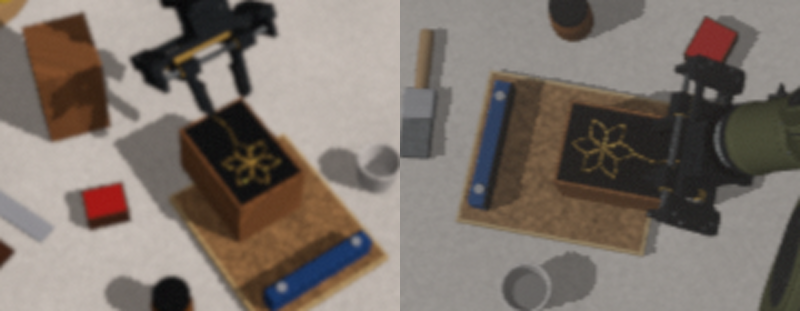

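The block lies flower up on the board, with its top end at crop (565,140) and the fence at (498,150). I retreat and lower behind the foot, then measure the gap.

```bash
python3 -m jog '[[[-0.022,0,-0.0155,0,0,0],[-0.024,-0.004,-0.017,0,0,0],[-0.024,-0.004,-0.017,0,0,0],[-0.023,-0.002,0.033,0,0,0],[-0.023,0,0.033,0,0,0],[-0.023,0,0.033,0,0,0],[0,0,0,0,0,0]]]' 0.05
python3 - <<'E'
from h import *
s=get_state();p=s['tool_pos'];print('uw',p@[.235,.972,0],p@[.972,-.235,0],p[2])
b=save('top','x.png')
U=np.array([[.235,.972],[.972,-.235]])
for n,q,z in(('end',(217.4,176.8),.106),('end',(211.1,211),.106),('fence',(191.3,167.8),.05),('fence',(180,223.6),.05)):print(n,(ray(b,q,z)[:2]@U).round(4))
g=cv2.cvtColor(b['frame'],cv2.COLOR_RGB2HSV)
k=np.zeros(g.shape[:2],np.uint8);k[165:235,200:275]=255
m=cv2.morphologyEx(cv2.inRange(g[...,2],0,50)&k,cv2.MORPH_OPEN,np.ones((3,3)));m=cv2.morphologyEx(m,cv2.MORPH_CLOSE,np.ones((7,7)))
c=max(cv2.findContours(m,0,1)[0],key=cv2.contourArea);r=cv2.boxPoints(cv2.minAreaRect(c));print(r.round(1).tolist(),[(ray(b,q,.106)[:2]@U).round(4).tolist() for q in r])
E
```

```text
clock: 12.62
tool_pos: [0.5493, -0.1295, 0.0368]
eef_rot: [0.749, 0.59, 0.235, -0.188]
contact_force: [-0.6, 0.4, 1.1]
opening: 0.563
finger_force: 0.0
uw 0.0032484283595841123 0.5643442251915107 0.036815522071759865
end [0.2034 0.6265]
end [0.2009 0.5325]
fence [0.2893 0.6517]
fence [0.2863 0.4921]
[[210.89999389648438, 210.1999969482422], [217.0, 176.5], [268.3999938964844, 185.8000030517578], [262.29998779296875, 219.60000610351562]] [[0.202, 0.5343], [0.2046, 0.6272], [0.0649, 0.6267], [0.064, 0.5342]]
```

```bash
python3 -m jog '[[[0.0066,0,0.0046,0,0,0],[0.0066,0,0.0046,0,0,0],[0.0066,0,0.0046,0,0,0],[0.0066,0,0.0046,0,0,0],[0.0033,0,0.0023,0,0,0],[0.0033,0,0.0023,0,0,0],[0.0033,0,0.0023,0,0,0],[0.0033,0,0.0023,0,0,0],[0.0041,0,0.0029,0,0,0],[0.0041,0,0.0029,0,0,0]]]'
python3 -m jog '[[[0.0041,0,0.0029,0,0,0],[0.0041,0,0.0029,0,0,0],[0.0041,0,0.0029,0,0,0],[0.0041,0,0.0029,0,0,0],[0.0041,0,0.0029,0,0,0],[0.0041,0,0.0029,0,0,0],[0.0041,0,0.0029,0,0,0]]]'
python3 - <<'E'
from h import *
s=get_state();p=s['tool_pos'];print('uw',p@[.235,.972,0],p@[.972,-.235,0],p[2])
b=snapshot('top');U=np.array([[.235,.972],[.972,-.235]])
g=cv2.cvtColor(b['frame'],cv2.COLOR_RGB2HSV)
k=np.zeros(g.shape[:2],np.uint8);k[160:235,193:250]=255
m=cv2.morphologyEx(cv2.inRange(g[...,2],0,50)&k,cv2.MORPH_OPEN,np.ones((3,3)));m=cv2.morphologyEx(m,cv2.MORPH_CLOSE,np.ones((7,7)))
c=max(cv2.findContours(m,0,1)[0],key=cv2.contourArea);r=cv2.boxPoints(cv2.minAreaRect(c));print(r.round(1).tolist(),[(ray(b,q,.106)[:2]@U).round(4).tolist() for q in r])
E
```

```text
clock: 13.92
tool_pos: [0.5653, -0.0733, 0.0391]
eef_rot: [0.749, 0.591, 0.235, -0.185]
contact_force: [-0.5, -4.9, 2.3]
opening: 0.571
finger_force: 2.5
clock: 14.8
tool_pos: [0.5731, -0.0364, 0.0393]
eef_rot: [0.748, 0.592, 0.236, -0.187]
contact_force: [-0.2, -4.3, 0.8]
opening: 0.568
finger_force: 2.0
uw 0.09928988346193363 0.5656337993813182 0.03928457309130147
[[192.89999389648438, 206.89999389648438], [199.1999969482422, 173.0], [250.5, 182.6999969482422], [244.1999969482422, 216.5]] [[0.2505, 0.5346], [0.2533, 0.6279], [0.1134, 0.6266], [0.1123, 0.5337]]
```

```bash
python3 -m jog '[[[0.0033,0,0.0023,0,0,0],[0.0033,0,0.0023,0,0,0],[0.0033,0,0.0023,0,0,0],[0.0033,0,0.0023,0,0,0],[0.0033,0,0.0023,0,0,0],[0.0033,0,0.0023,0,0,0],[0.0016,0,0.0011,0,0,0],[0.0016,0,0.0011,0,0,0]]]'
python3 -m jog '[[[0.0012,0,0.0009,0,0,0],[0.0012,0,0.0009,0,0,0],[0.0012,0,0.0009,0,0,0]]]'
```

```text
clock: 15.85
tool_pos: [0.5795, -0.0095, 0.0394]
eef_rot: [0.748, 0.592, 0.236, -0.187]
contact_force: [-1.2, -2.9, 0.4]
opening: 0.566
finger_force: 1.9
clock: 16.23
tool_pos: [0.5806, -0.0052, 0.0393]
eef_rot: [0.748, 0.592, 0.236, -0.187]
contact_force: [-0.9, -4.5, -0.0]
opening: 0.567
finger_force: 2.0
```

```bash
for i in 1 ; do python3 -m jog '[[[0.0008,0,0.0006,0,0,0],[0.0008,0,0.0006,0,0,0]]]'; python3 -m jog '[[[0.0008,0,0.0006,0,0,0],[0.0008,0,0.0006,0,0,0]]]'; done
```

```text
clock: 16.48
tool_pos: [0.5811, -0.0033, 0.0392]
eef_rot: [0.748, 0.592, 0.236, -0.187]
contact_force: [-1.0, -4.4, 0.9]
opening: 0.566
finger_force: 2.2
clock: 16.73
tool_pos: [0.5816, -0.0014, 0.0391]
eef_rot: [0.748, 0.592, 0.236, -0.186]
contact_force: [-1.2, -5.7, 2.8]
opening: 0.566
finger_force: 3.2
```

Contact is starting, so the steps stay small.

```bash
python3 -m jog '[[[0.0008,0,0.0006,0,0,0],[0.0008,0,0.0006,0,0,0]]]'; python3 -m jog '[[[0.0008,0,0.0006,0,0,0]]]'
```

```text
clock: 16.98
tool_pos: [0.5817, -0.0011, 0.0389]
eef_rot: [0.749, 0.591, 0.235, -0.186]
contact_force: [-4.3, -10.4, 7.8]
opening: 0.567
finger_force: 5.5
clock: 17.1
tool_pos: [0.5818, -0.0011, 0.0389]
eef_rot: [0.749, 0.591, 0.235, -0.185]
contact_force: [-5.5, -12.8, 9.4]
opening: 0.568
finger_force: 6.8
```

```bash
python3 -m jog '[[[0,0,0,0,0,0],[0,0,0,0,0,0],[0,0,0,0,0,0],[0,0,0,0,0,0],[0,0,0,0,0,0],[0,0,0,0,0,0],[0,0,0,0,0,0],[0,0,0,0,0,0],[0,0,0,0,0,0]]]'
python3 -m jog '[[[-0.002,0,-0.0014,0,0,0],[-0.004,0,-0.0028,0,0,0],[-0.008,0,-0.0057,0,0,0],[-0.02,0,-0.014,0,0,0],[-0.02,0,-0.014,0,0,0],[0,0,-0.05,0,0,0],[0,0,-0.05,0,0,0],[0,0,-0.05,0,0,0],[0,0,0,0,0,0]]]'
python3 - <<'E'
from h import *
a=save('scene','x.png');b=save('top','x.png');U=np.array([[.235,.972],[.972,-.235]])
A=a['frame'][170:310,190:370];B=b['frame'][130:270,140:320]
cv2.imwrite('pics/i.png',cv2.cvtColor(np.hstack([cv2.resize(x,(400,311),interpolation=cv2.INTER_CUBIC) for x in(A,B)]),cv2.COLOR_RGB2BGR))
E
```

```text
clock: 18.23
tool_pos: [0.5818, -0.0011, 0.0389]
eef_rot: [0.749, 0.591, 0.235, -0.185]
contact_force: [-3.8, -10.8, 7.8]
opening: 0.569
finger_force: 5.9
clock: 19.35
tool_pos: [0.5478, -0.1523, 0.1641]
eef_rot: [0.75, 0.591, 0.236, -0.182]
contact_force: [0.3, -0.5, -0.1]
opening: 0.57
finger_force: 0.0
```

View pics/i.png

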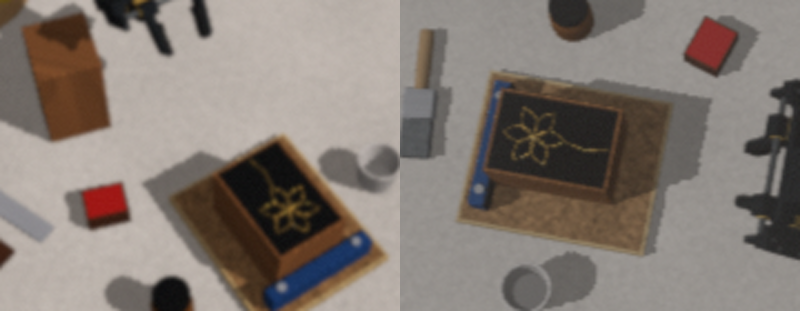

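The block lies flower up with its top end flush and square against the blue fence (crop 495,145). It is near the board's middle line, the robot is clear, and the other things look undisturbed.

```bash
python3 -c "
from plant import *;print(finish_job())"
```

```text
the job is handed in; nothing more can be done
None
```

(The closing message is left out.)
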